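# Unload the haze meter

## Task

The reading is done: open the sample hatch of the haze meter by pressing its release key, slowly, by feel and not hard, and let the hatch spring fully open by itself without touching it. Then lift the coupon carrier out of the sample well and put it in the empty middle slot of the carrier rack, gently and fully home, and let go; leave the hatch open and everything else as it is.

Things in the scene. Friction and masses are not known exactly. Their poses are not given: they have to be found in the camera images.
- meter: Haze meter, a cream bench instrument fixed on the bench: 300 mm deep (x), 320 mm wide (y), flat deck 130 mm above the bench, sloping panel with a small screen at its front. Origin: centre of its footprint at bench level; x points to its back, y to its left, z up. Front to back on the deck: release key, then hatch. The latch is delicate: never more than 18 N of push on any part of the meter.
- key_collar (a point): Centre of the top rim of the low steel collar (33 mm across) round the release key, on the deck in front of the hatch: meter x -78 mm, 133 mm above the bench, 42 mm from the hatch's free edge; axes as the meter's. In it stands the key, a round grey cap 22 mm across, screwed on by hand: at rest its top is anywhere from 10 to 20 mm above this point (not measured).
- key_action (a point): A point 15 mm above the collar on the key's axis. The key goes straight down against a spring: about 3 N to start, 1 N more per mm; the catch lets go after 4 to 5 mm (about 7.5 N) and the hatch jumps up at once; after 7.5 mm (about 10.5 N) the key meets a hard stop. It springs back when left. Above it no part of the robot should reach over 40 mm towards the hatch, which swings up there.
- hatch (a joint): Opening angle of the hatch: 0 shut and latched, 1.5 rad fully open against its stop. A spring swings it open within about a second once the catch is free, and holds it there.
- hatch_panel: The hatch: a flat dark panel with a grey face, 120 mm (x) by 132 mm (y), 6 mm thick, shut flat over the sample well. Origin on its hinge line at its back edge: meter x +86 mm, 133 mm above the bench; the panel reaches to 122 mm along its own -x. Its front edge swings up and back; open, it stands nearly upright, top about 255 mm above the bench. The robot must not touch it (2 N at most).
- carrier_center (a point): Centre of the coupon carrier, half-way up: an upright black frame holding a clear coupon, 48 mm wide (x), 14 mm thick (y), 62 mm tall, 50 to 100 g; a half turn makes no difference. It starts in the well under the hatch, its top 6 mm below the deck, its lower 26 mm in a nest with 1 mm play (see well). It is brittle: seat it with less than 25 N.
- well (a point): Floor of the nest that holds the carrier in the sample well: meter x +20 mm, 62 mm above the bench; axes as the meter's. The nest is a block 74 mm (x) by 40 mm (y) whose top is 88 mm above the bench. The open well round it runs from 54 mm in front of to 58 mm behind this point and 60 mm to either side, its rim at deck level.
- rack: Carrier rack, an aluminium block fixed on the bench to the left or right of the meter: 80 mm (x) by 140 mm (y), 40 mm tall, three slots in a row along y, 46 mm apart. Origin: centre of its underside. Each slot is 50 mm (x) by 16 mm (y), bevelled at the mouth, 32 mm deep: a carrier fully home has its centre 39 mm above the bench and 30 mm standing out. The outer two are taken.
- rack_slot (a point): Centre of the mouth of the rack's empty middle slot, 40 mm above the bench; x along the slot's 50 mm length, y across its 16 mm width.
- carrier_left: Another carrier of the same kind, standing in the rack's outer slot on its +y side; to be left alone. Origin at the centre of its underside.
- carrier_right: Another carrier of the same kind, standing in the rack's outer slot on its -y side; to be left alone. Origin at the centre of its underside.
- tray: Shallow steel tray, 130 x 150 x 22 mm, fixed on the other side of the meter from the rack; origin under its centre.
- wheel_a: Abrasive wheel 52 mm across and 13 mm thick lying in the tray; to be left alone.
- wheel_b: Abrasive wheel like the other one, also in the tray; to be left alone.
- bottle: White cleaner bottle 48 mm across and 115 mm tall, standing on the bench; to be left alone. Origin at the centre of its underside.
- weight: Knobbed steel weight 38 mm across and 56 mm tall, standing on the bench; to be left alone. Origin at the centre of its underside.
- driver: Screwdriver 170 mm long lying on the bench near the robot; to be left alone.
- pen: Black pen, 130 mm long and 10 mm thick, lying on the bench behind; to be left alone.
Things that resemble listed ones, but are neither listed nor needed, are in the scene too. What is shaped like the rack but blue or pink is not meant.

How it is judged:
On the way, in this order (a step that is already met when the one before it is completed fails the run):
1. the hatch has sprung fully open (value of joint hatch above 1.42 rad), for 0.2 s.
2. the carrier is lifted clear of the well (z of carrier_center in the frame of meter above 0.165 m), for 0.1 s.
At the end, for the whole second after the job is handed in: The hatch stands open (over 1.42 rad); the carrier stands upright (within 0.09 rad) and at rest in the rack's middle slot, fully home (its centre no more than 2.5 mm above the seated height, within 4 mm of the slot's centre in plan) (value of joint hatch above 1.42 rad and z of carrier_center in the frame of rack below 0.0415 m and horizontal distance between carrier_center and rack_slot below 0.004 m and angle between carrier_center's own z axis and vertical below 0.09 rad); the robot touches nothing.
It fails at once if the meter, its key included, is pressed with more than 18 N (contact force between meter and the fingers above 18 N or contact force between meter and the arm above 18 N).
It fails at once if the robot touches the hatch with more than 2 N (contact force between hatch_panel and the fingers above 2 N or contact force between hatch_panel and the arm above 2 N).
It fails at once if the rack is pressed with more than 25 N, by the carrier or anything else (contact force between rack and anything else above 25 N).
It fails at once if another carrier is pulled or knocked about (distance of any of carrier_left, carrier_right from where it was at the start of the episode above 0.008 m).
It fails at once if a thing lying about is pushed away (distance of any of wheel_a, wheel_b, bottle, weight, driver, pen from where it was at the start of the episode above 0.02 m).
It also fails if it takes over 69 s, if anything falls off the work surface, if the arm or the gripper's body presses on something with over 40 N, if the wrist force passes 120 N, or if a joint passes its speed limit or range.

## Robot

A 7-joint arm with a two-finger parallel gripper is mounted at the origin on the work surface. World frame = base frame: x ahead of the robot, y to its left, z up, the work surface at z = 0. Lengths are in m, angles in rad, forces in N, time in s.
With the tool pointing down it reaches from about 0.425 to 0.925 m from the base axis. Payload 6.8 kg.
Tool frame: the origin (TCP) lies between the finger pads; the fingertips stand 14 mm ahead of it and the grasp point (between the pads) lies 5 mm behind it (env.finger_overhang is the distance from the TCP to the fingertips, in m); z points along the fingers, y is the direction in which the jaws open and shut (so a half turn about z gives the same grasp; the last joint's range is limited). The gripper opens to 88 mm and grips with 3 to 60 N. Pads are 20 mm wide; open, the fingers measure 115 mm over their backs; the gripper's body (75 mm by 178 mm) begins 61 mm behind the grasp point.
Start: joints at [1.175, 0.477, 0.022, 1.555, -0.011, 1.109, -0.083], TCP at [0.192, -0.647, 0.237] pointing down, gripper open.
Joint ranges: [-2.96, 2.96], [-0.34, 2.1], [-1.41, 1.46], [0.24, 2.44], [-1.37, 4.51], [0.17, 1.92], [-2.96, 2.96]. Speed limits (rad/s): [2.39, 2.39, 3.14, 3.14, 3.14, 3.14, 3.14].

## Interface

Orientations are given as a unit quaternion [w, x, y, z].
In Python, from bench import env gives the robot as it stands. Calls block until the motion is done:
- env.move_to(position, orientation): joint-space move of the TCP to a pose.
- env.servo_line(position, max_speed=0.15, rotation=None, threshold=None): straight line of the TCP; rotation=None keeps the orientation; max_speed is the mean speed in m/s. With threshold (N) it stops when the force on the tool has changed by that much, and returns True; else False.
- env.move_joints(angles): joint-space move.
- env.set_gripper(opening): finger opening in m; the grip force is fixed at half the most; returns when the fingers have stopped.
- env.sleep(seconds).
- env.inverse_kinematics(position, orientation): joint angles nearest the present ones, or None.
- env.camera(name): name is "scene" or "top" or "wrist"; returns the picture (384x512x3 uint8, red, green, blue); there is no depth.
- env.camera_model(name): a dict with "fx", "fy", "cx", "cy" (pixels), "rvec" (rotation vector, rad) and "tvec" (3), from world to camera coordinates, as OpenCV has them. Camera axes: x right, y down, z forward; pixel columns grow to the right and rows downward; lengths in m; the calibration is good to about 2 mm. A picture is of the moment at which its call begins: read the wrist's pose just before it. camera_model takes no time and is no camera call; for the wrist camera it gives the pose at the moment of the call.
A pose or a line that the arm cannot do raises env.PlanningError and nothing moves.
- env.close_job(): hands the job in, once; it reports no verdict.
Readings, each from a call of its own:
- env.current_time(): time.
- env.current_q(): joint angles.
- env.current_qd(): joint speeds.
- env.current_joint_torque(): joint torques, N m.
- env.current_position(): TCP position.
- env.current_tool_rot(): TCP orientation.
- env.current_ft_force(): force on the tool from outside, world axes, zero at the start.
- env.current_moment(): the same for the moment, N m.
- env.current_grip_width(): finger opening in m.
Only numpy, scipy, OpenCV 4.12 (cv2) and the standard library are available. Lean on these libraries where they do the work, as an engineer would, in place of code of your own. Each camera call takes 0.05 s, during which the arm holds its last target. There are 200 camera calls.

## Working session

There is one attempt and no reset: what is moved stays moved. The work goes in short steps, each a Python script; the robot and the scene stay as the last script left them, time stands still between calls to the robot, and variables do not carry over. Pictures are saved under pics/ and viewed, about 8 in all and at most 12, crops included, and the job is handed in when it is done.

```bash
ls; mkdir -p pics
python3 - <<'E'
from bench import env
import cv2, numpy as np
a=env.camera("scene"); b=env.camera("top")
cv2.imwrite("pics/scene0.png",a[:,:,::-1]); cv2.imwrite("pics/top0.png",b[:,:,::-1])
for n in("scene","top","wrist"): print(n,env.camera_model(n))
print(env.current_time(),env.current_position(),env.current_tool_rot(),env.current_ft_force(),env.finger_overhang)
E
```

```text
pics
scene {'fx': 422.8438209152279, 'fy': 422.8438209152279, 'cx': 255.81111191971797, 'cy': 190.75653536642994, 'rvec': array([ 1.50124442,  2.3219035 , -0.64219208]), 'tvec': array([ 0.11703367, -0.35394684,  1.53133521])}
top {'fx': 422.602682313243, 'fy': 422.602682313243, 'cx': 259.89371344002956, 'cy': 191.97623802984592, 'rvec': array([ 2.1975386 , -2.1752005 ,  0.10043735]), 'tvec': array([0.07609831, 0.49431814, 1.45016359])}
wrist {'fx': 311.5730867523632, 'fy': 311.5730867523632, 'cx': 252.2337290987776, 'cy': 188.68696758481119, 'rvec': array([-2.327905  ,  1.73725504,  0.25017122]), 'tvec': array([-0.67415255, -0.03535503,  0.39100306])}
0.1 [ 0.19144722 -0.64674893  0.2358018 ] [-7.97114330e-04  9.89660597e-01  1.43426762e-01 -1.77095737e-04] [-0.63342568  0.80349775  0.39730602] 0.014
```

View pics/top0.png

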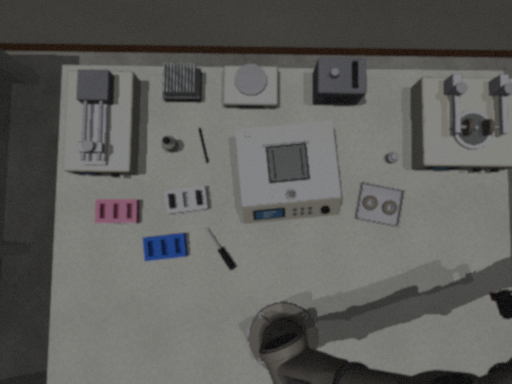

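View pics/scene0.png

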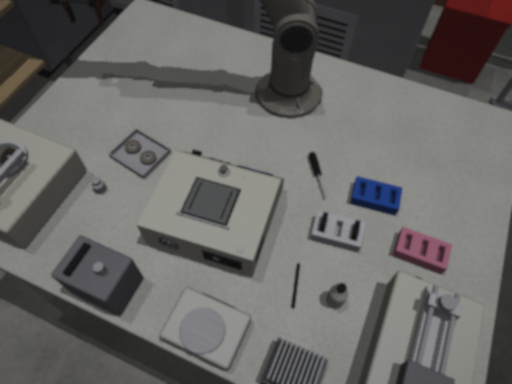

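Top view: the cream meter is at (288,168) with its key at about (291,194). Three rack-shaped blocks are in view: aluminium (187,199) with its outer slots taken, blue (165,246) and pink (118,211). The aluminium one fits the description. I'll take rough positions from these, then wrist views.

```bash
cat > h.py <<'E'
import cv2, numpy as np
from bench import env
from scipy.spatial.transform import Rotation as R
def ray(uv,m,z):
    """pixels -> world points on plane z"""
    Rm=cv2.Rodrigues(m['rvec'])[0]; uv=np.atleast_2d(np.float64(uv))
    d=np.c_[(uv[:,0]-m['cx'])/m['fx'],(uv[:,1]-m['cy'])/m['fy'],np.ones(len(uv))]@Rm
    c=-Rm.T@m['tvec']; return c+d*((z-c[2])/d[:,2])[:,None]
def proj(p,m):
    K=np.array([[m['fx'],0,m['cx']],[0,m['fy'],m['cy']],[0,0,1]])
    return cv2.projectPoints(np.atleast_2d(np.float64(p)),m['rvec'],m['tvec'],K,None)[0][:,0]
def down(yaw):
    """tool down; tool y axis (jaw direction) at angle yaw+90deg from world x, tool x at yaw"""
    q=(R.from_euler('z',yaw)*R.from_euler('x',np.pi)).as_quat(); return np.r_[q[3],q[:3]]
def snap(name,f):
    m=env.camera_model(name); i=env.camera(name)[:,:,::-1].copy(); cv2.imwrite(f,i); np.save(f[:-4]+'.npy',m,allow_pickle=True); return i,m
E
python3 - <<'E'
from h import *
m=env.camera_model("top")
print("key",ray([291,194],m,.14),"rack",ray([187,199],m,.04),"deck",ray([[236,139],[333,124],[340,191],[243,205],[288,162]],m,.13))
m=env.camera_model("scene")
print("key",ray([223,169],m,.14),"rack",ray([338,228],m,.04))
b=cv2.imread("pics/top0.png")
c=cv2.resize(b[115:275,90:350],None,fx=3,fy=3,interpolation=cv2.INTER_CUBIC); cv2.imwrite("pics/top0c.png",np.clip(c*1.4,0,255))
w=env.camera_model("wrist"); Rm=cv2.Rodrigues(w['rvec'])[0]
T=R.from_quat(np.roll(env.current_tool_rot(),-1)).as_matrix()
print("cam in tool",T.T@(-Rm.T@w['tvec']-env.current_position()),"\n",T.T@Rm.T)
print(env.current_q())
E
```

```text
key [[ 0.47843305 -0.01680955  0.14      ]] rack [[0.46511806 0.3301556  0.04      ]] deck [[ 0.65623236  0.16163028  0.13      ]
 [ 0.70971584 -0.15396157  0.13      ]
 [ 0.49057121 -0.17566981  0.13      ]
 [ 0.44220238  0.13616535  0.13      ]
 [ 0.58290617 -0.00755079  0.13      ]]
key [[ 0.47776987 -0.01725275  0.14      ]] rack [[0.4655924  0.33606654 0.04      ]]
cam in tool [ 7.58859711e-02  2.81665894e-05 -1.48341184e-01] 
 [[ 4.86655371e-04 -9.60032196e-01 -2.79889166e-01]
 [ 9.99999881e-01  4.79645594e-04  9.35373844e-05]
 [ 4.44487048e-05 -2.79889178e-01  9.60032315e-01]]
[ 1.17488873  0.47771651  0.02233715  1.55629969 -0.01149315  1.10933768
 -0.08308979][ WARN:0@0.863] global loadsave.cpp:1063 imwrite_ Unsupported depth image for selected encoder is fallbacked to CV_8U.
```

View pics/top0c.png

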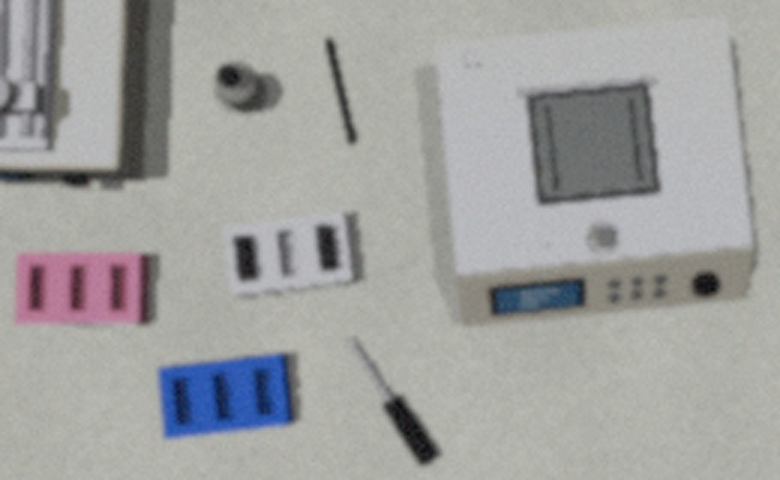

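The crop confirms the rack: only the aluminium block has carriers in its outer slots and an empty middle slot, at crop (287,254). Next, wrist views of the meter and the rack.

Run:
```python
from h import *
for yaw in (0.17,0.17+np.pi):
    for p in ([.478,-.017,.17],[.58,0,.12],[.465,.333,.06]):
        q=env.inverse_kinematics(p,down(yaw)); print(yaw,p,None if q is None else np.round(q,2))
y=np.pi+.17
try:
    env.set_gripper(0.0)
    env.move_to([.56,-.01,.33],down(y)); snap("wrist","pics/w_meter.png")
    env.move_to([.47,.33,.28],down(y)); snap("wrist","pics/w_rack.png")
except env.PlanningError as e: print(e)
print(env.current_time(),env.current_q(),env.current_position())
a=cv2.imread("pics/w_meter.png");b=cv2.imread("pics/w_rack.png")
cv2.imwrite("pics/w2.png",cv2.resize(np.hstack([a,b]),(800,300),interpolation=cv2.INTER_AREA))
```

```text
0.17 [0.478, -0.017, 0.17] [ 0.34  0.28 -0.5   2.05  0.18  0.85 -1.67]
0.17 [0.58, 0, 0.12] [ 0.2   0.49 -0.39  1.87  0.25  0.83 -1.72]
0.17 [0.465, 0.333, 0.06] [-0.1   0.7  -0.85  1.9   0.68  0.87 -2.7 ]
3.311592653589793 [0.478, -0.017, 0.17] [ 0.72  0.4  -0.98  2.03  0.41  0.92  1.26]
3.311592653589793 [0.58, 0, 0.12] [ 0.48  0.58 -0.78  1.85  0.51  0.92  1.2 ]
3.311592653589793 [0.465, 0.333, 0.06] [-0.09  0.7  -0.86  1.9   0.7   0.87  0.43]
5.5 [ 0.05343372  0.45123628 -1.02456805  1.70103025  0.40834159  1.22269125
  0.66799124] [0.47132669 0.32849035 0.27993385]
```

View pics/w2.png

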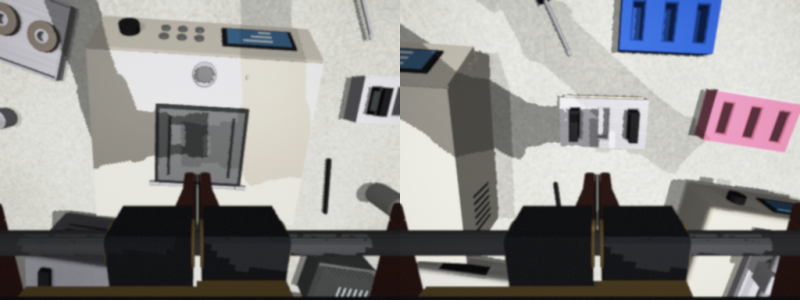

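Wrist views: the left half shows the hatch at full-size px (198..319, 133..237) and the collar at about (261,96). The right half shows the rack at about (204..317, 123..192). I'll enlarge both for measuring.

Run:
```python
from h import *
a=cv2.imread("pics/w_meter.png")[80:248,180:340];b=cv2.imread("pics/w_rack.png")[110:206,190:330]
A=cv2.resize(a,None,fx=3.5,fy=3.5,interpolation=cv2.INTER_CUBIC)[:600]
B=cv2.resize(b,None,fx=1.7*1,fy=1.7,interpolation=cv2.INTER_CUBIC)
out=np.zeros((588,800,3),np.uint8); 
A=cv2.resize(a,(400,420),interpolation=cv2.INTER_CUBIC); B=cv2.resize(b,(400,274),interpolation=cv2.INTER_CUBIC)
out[:420,:400]=A; out[:274,400:]=B
cv2.imwrite("pics/w3.png",out[:420])
```

```text
(no output)
```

View pics/w3.png

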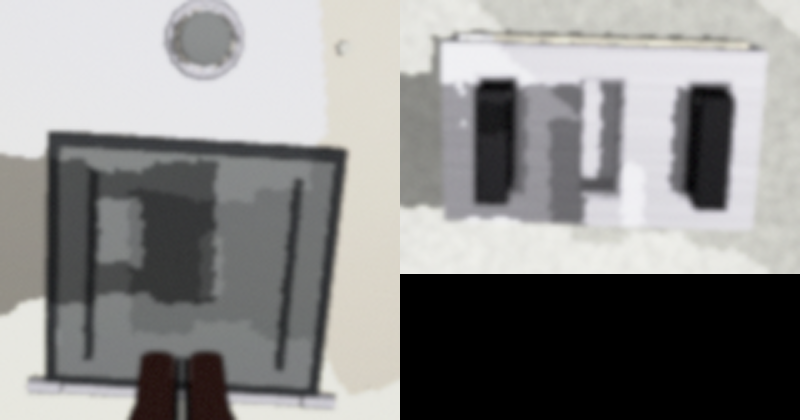

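Run:
```python
from h import *
ml=lambda f:np.load(f,allow_pickle=True).item()
mm=ml("pics/w_meter.npy"); mr=ml("pics/w_rack.npy")
L=lambda p:(np.float64(p)+.5)/2.5-.5+[180,80]
Q=lambda p:(np.float64(p)-[400,0]+.5)/2.857-.5+[190,110]
col=ray(L([204,37]),mm,.133)[0]
h=ray(L([[48,132],[347,150],[318,390],[48,380]]),mm,.137)
print("collar",col); print("hatch",h[:,:2],[np.linalg.norm(h[i]-h[(i+1)%4]) for i in range(4)])
f=h[0]-h[1] ; print("front edge dir",f, "hatch ctr",h.mean(0))
# hough/threshold refinement of the collar
g=cv2.cvtColor(cv2.imread("pics/w_meter.png"),cv2.COLOR_BGR2GRAY)
c=cv2.HoughCircles(cv2.resize(g[80:120,235:290],None,fx=4,fy=4,interpolation=cv2.INTER_CUBIC),cv2.HOUGH_GRADIENT,1,50,param1=100,param2=15,minRadius=45,maxRadius=75)
print(c, None if c is None else ray((c[0,:1,:2]+.5)/4-.5+[235,80],mm,.133))
r=ray(Q([[441,41],[768,50],[752,230],[446,220]]),mr,.04)
print("rack",r[:,:2],[np.linalg.norm(r[i]-r[(i+1)%4]) for i in range(4)],r.mean(0))
s=ray(Q([[582,80],[625,80],[620,193],[582,191]]),mr,.04); print("slot",s[:,:2],s.mean(0))
for a,b in((0,1),(3,2)):
    d=r[a]-r[b]; print("yaw?",np.arctan2(d[1],d[0])) 
for a,b in((0,3),(1,2)):
    d=r[b]-r[a]; print("yaw x",np.arctan2(d[1],d[0]))
for a,b in((0,3),(1,2)):
    d=h[b]-h[a]; print("meter yaw x",np.arctan2(d[1],d[0]))
d=h[0]-h[1];print("meter y dir",np.arctan2(d[1],d[0]));d=h[3]-h[2];print(np.arctan2(d[1],d[0]))
```

```text
collar [ 0.47849224 -0.01533008  0.133     ]
hatch [[ 0.52868116 -0.07515585]
 [ 0.51453986  0.05433888]
 [ 0.62814757  0.06650675]
 [ 0.64459974 -0.06110928]] [np.float64(0.13026458734058363), np.float64(0.11425746903420751), np.float64(0.12867215893239034), np.float64(0.11676652773578707)]
front edge dir [ 0.0141413  -0.12949473  0.        ] hatch ctr [ 0.57899208 -0.00385487  0.137     ]
None None
rack [[0.43497327 0.26240885]
 [0.41522598 0.40137516]
 [0.49516548 0.41244142]
 [0.51379785 0.27458048]] [np.float64(0.14036235115378623), np.float64(0.08070182992881816), np.float64(0.13911435597538738), np.float64(0.0797587748450238)] [0.46479065 0.33770148 0.04      ]
slot [[0.44123374 0.32476532]
 [0.43811147 0.34314804]
 [0.48815822 0.35011102]
 [0.49010727 0.33311398]] [0.46440268 0.33778459 0.04      ]
yaw? -1.4296400605119304
yaw? -1.4364569598584063
yaw x 0.15320405344565377
yaw x 0.13755864495520542
meter yaw x 0.12058824513586396
meter yaw x 0.10669745972579468
meter y dir -1.4620236477531028
-1.4425842318711246
```

```bash
cat > geo.py <<'E'
import numpy as np
MY=.115; mx=np.array([np.cos(MY),np.sin(MY),0]); KEY=np.array([.4785,-.0153,0]); WELL=KEY+.098*mx
RY=.141; RACK=np.array([.4646,.3377,0])
E
python3 - <<'E'
from h import *; from geo import *
up=lambda p,z:np.r_[p[:2],z]
K=KEY-.002*mx; q=down(MY+np.pi)
env.move_to(up(K,.27),q); env.servo_line(up(K,.172),.1); env.sleep(.3)
f0=env.current_ft_force()[2]; print("f0",f0)
hit=env.servo_line(up(K,.145),.007,threshold=1.8)
z0=env.current_position()[2]; print("hit",hit,z0-.014-.133,env.current_ft_force()[2]-f0,env.current_time())
zc=z0
log=[]
if hit:
    for i in range(16):
        zc-=.0004; env.servo_line(up(K,zc),.004); env.sleep(.05)
        f=env.current_ft_force()[2]-f0; z=env.current_position()[2]; log.append((round((z0-z)*1e3,2),round(f,2)))
        if z0-z>.0054 or f>10.5: break
    env.sleep(.2); print(log)
    env.servo_line(up(K,.2),.05); env.sleep(.5)
i,m=snap("scene","pics/s1.png"); print(env.current_time())
cv2.imwrite("pics/s1c.png",cv2.resize(i[120:300,110:400],None,fx=2.5,fy=2.5))
E
```

```text
f0 -0.8934560171390231
hit True 0.018618811130027085 4.74099282005163 9.675
[(np.float64(0.31), np.float64(4.68)), (np.float64(0.76), np.float64(5.69)), (np.float64(1.17), np.float64(5.06)), (np.float64(1.55), np.float64(6.1)), (np.float64(1.94), np.float64(6.53)), (np.float64(2.3), np.float64(6.77)), (np.float64(2.69), np.float64(6.84)), (np.float64(3.04), np.float64(6.36)), (np.float64(3.42), np.float64(7.61)), (np.float64(3.8), np.float64(7.96)), (np.float64(4.16), np.float64(8.6)), (np.float64(4.53), np.float64(7.86)), (np.float64(4.94), np.float64(8.77)), (np.float64(5.31), np.float64(8.72)), (np.float64(5.68), np.float64(9.94))]
15.9083
```

View pics/s1c.png

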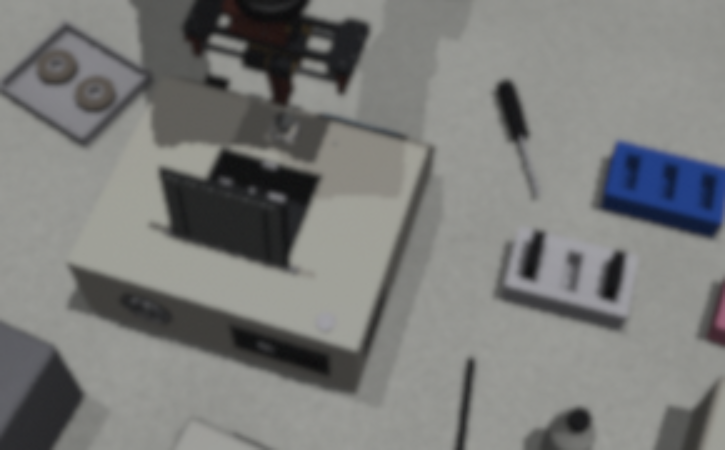

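The hatch stands open, upright at crop (230,215), with the carrier in the well in front of it. Next, a wrist look at the carrier.

Run:
```python
from h import *; from geo import *
up=lambda p,z:np.r_[p[:2],z]
env.set_gripper(.05)
env.servo_line(np.array([.50,-.012,.33]),.2); env.servo_line(up(WELL,.33)-.012*mx,.2); env.sleep(.2)
i,m=snap("wrist","pics/w_well.png"); print(env.current_time(),env.current_position())
p=proj(up(WELL,.124),m)[0]; print(p)
x,y=(p-[70,55]).astype(int); c=cv2.resize(i[y:y+110,x:x+140],None,fx=5,fy=5,interpolation=cv2.INTER_CUBIC); print(x,y)
cv2.imwrite("pics/w_wellc.png",cv2.convertScaleAbs(c,alpha=1.8,beta=10))
```

```text
18.3417 [ 0.56318773 -0.00565194  0.33005699]
[252.4786929  178.55640128]
182 123
```

View pics/w_wellc.png

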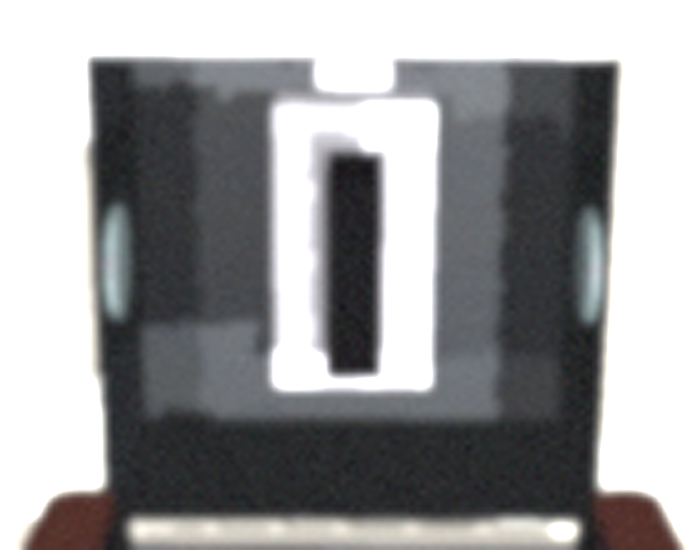

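Carrier top at px about (248..258, 153.. → rows 154–197), centred in the nest within a millimetre. Next: compute its centre, grasp and lift.

```bash
cat > grasp.py <<'E'
from h import *; from geo import *
up=lambda p,z:np.r_[p[:2],z]
m=np.load("pics/w_well.npy",allow_pickle=True).item()
P=lambda p:(np.float64(p)+.5)/5-.5+[182,123]
b=ray(P([[330,373],[379,373]]),m,.124); back=b.mean(0); n=ray(P([[272,97],[438,97],[434,390],[271,390]]),m,.088)
my=np.array([-mx[1],mx[0],0]); 
C=back-.024*mx
print("carrier-WELL along x,y (mm)",(C-WELL)@mx*1e3,(C-WELL)@my*1e3,"width",np.linalg.norm(b[0]-b[1]),"nest-WELL",(n.mean(0)-WELL)@mx*1e3,(n.mean(0)-WELL)@my*1e3)
E
python3 - <<'E'
from grasp import *
off=np.clip([(C-WELL)@mx,(C-WELL)@my],-.003,.003); G=WELL+off[0]/2*mx+off[1]/2*my-.006*mx
np.save("G.npy",G)
env.servo_line(up(G,.26),.15); env.servo_line(up(G,.2),.08); env.sleep(.2)
hit=env.servo_line(up(G,.112),.05,threshold=3); print("hit",hit,env.current_position(),env.current_ft_force())
if not hit:
    env.set_gripper(0); print(env.current_grip_width(),env.current_ft_force())
    env.servo_line(up(G,.24),.06); print(env.current_grip_width(),env.current_ft_force(),env.current_position())
print(env.current_time())
i,m=snap("scene","pics/s2.png")
cv2.imwrite("pics/s2c.png",cv2.resize(i[80:260,110:400],None,fx=2.5,fy=2.5))
E
```

```text
carrier-WELL along x,y (mm) -1.045002845719502 0.04210625829534404 width 0.011697902635682135 nest-WELL 0.6121317667434618 -0.1703828915636244
hit False [ 0.56956666 -0.00478138  0.11227928] [0.10749715 0.04015248 0.12312513]
0.013933843956735468 [-0.29572091 -0.3524658   0.18826321]
0.013758954312506077 [-0.24844467  0.36124594 -0.64793165] [ 0.56923482 -0.00480631  0.23975876]
24.9
```

View pics/s2c.png

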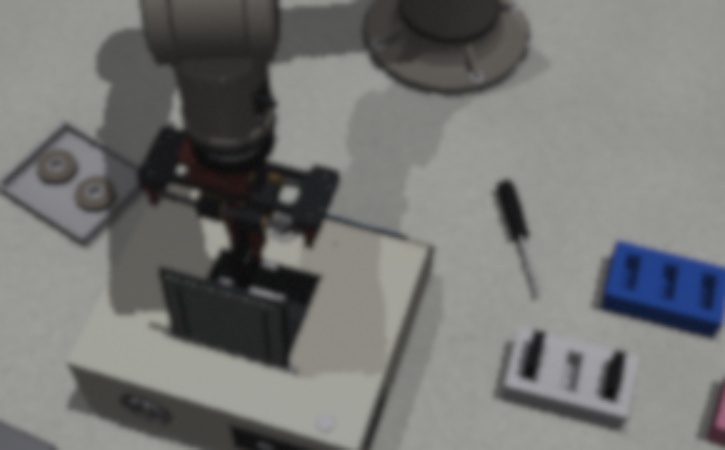

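The carrier is held (13.8 mm jaw width) and lifted, and the hatch is still open. Next: carry it over the rack and check alignment.

Run:
```python
from h import *; from geo import *
rx=np.array([np.cos(RY),np.sin(RY),0]); T=RACK-.006*rx; up=lambda p,z:np.r_[p[:2],z]
env.servo_line(up(T,.24),.15,rotation=down(RY+np.pi)); env.servo_line(up(T,.15),.12); env.sleep(.2)
i,m=snap("wrist","pics/w_r2.png"); print(env.current_time(),env.current_position(),env.current_grip_width())
t,_=snap("top","pics/t2.png"),0
print("slot px",proj([up(RACK,.04)],m),"rack corners",proj([up(RACK+a*.04*rx+b*.07*np.array([-rx[1],rx[0],0]),.04) for a,b in((-1,-1),(-1,1),(1,1),(1,-1))],m).round(1).tolist())
print("carrier top front corners pred",proj([env.current_position()+[0,0,.012]+(.006-.024)*rx+s*.007*np.array([-rx[1],rx[0],0]) for s in(-1,1)],m))
print("carrier bottom front pred",proj([env.current_position()+[0,0,-.05]+(.006-.024)*rx+s*.007*np.array([-rx[1],rx[0],0]) for s in(-1,1)],m))
c=cv2.resize(i[90:290,120:387],None,fx=3,fy=3,interpolation=cv2.INTER_CUBIC)
cv2.imwrite("pics/w_r2c.png",cv2.convertScaleAbs(c,alpha=1.3,beta=10))
```

```text
28.6417 [0.45896221 0.33708239 0.15063852] 0.013724708087819804
slot px [[251.97220793 197.01429425]] rack corners [[168.3, 151.5], [335.6, 151.5], [328.9, 238.9], [175.0, 238.9]]
carrier top front corners pred [[237.36029858 228.60592293]
 [266.86745997 228.60865888]]
carrier bottom front pred [[241.57014372 190.93009804]
 [262.60979818 190.9338474 ]]
```

View pics/w_r2c.png

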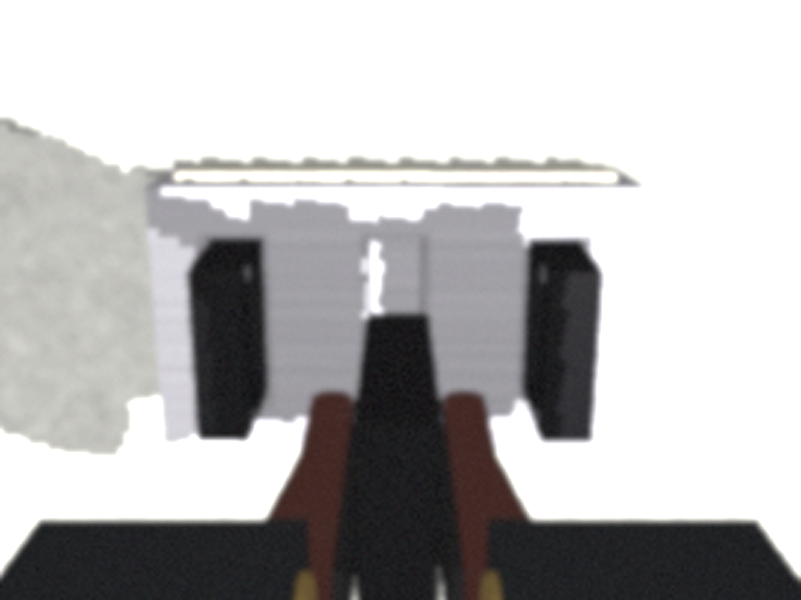

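Held carrier bottom edge at px (242..263, 195), lateral fit good; along x it looks about 2 mm further from the robot than assumed. I'll lower to just above the mouth and compare the edges at equal depth.

Run:
```python
from h import *; from geo import *
rx=np.array([np.cos(RY),np.sin(RY),0]); ry=np.array([-rx[1],rx[0],0]); up=lambda p,z:np.r_[p[:2],z]
m=np.load("pics/w_r2.npy",allow_pickle=True).item()
print("slot front row pred",proj(up(RACK-.025*rx,.04),m),"nbr front top pred",proj([up(RACK-.024*rx+s*.046*ry,.07) for s in(-1,1)],m).tolist())
T=RACK-.0075*rx
env.servo_line(up(T,.098),.06); env.sleep(.2)
i,m=snap("wrist","pics/w_r3.png"); p=env.current_position(); print(env.current_time(),p,env.current_ft_force())
for off in (.006,.0075,.009): print(off,"carrier front bottom pred",proj(up(p+(off-.024)*rx,p[2]-.05),m))
print("slot front pred",proj([up(RACK-.025*rx+s*.008*ry,.04) for s in(-1,0,1)],m).tolist())
c=cv2.resize(i[120:220,190:320],None,fx=6,fy=6,interpolation=cv2.INTER_CUBIC)
cv2.imwrite("pics/w_r3c.png",cv2.convertScaleAbs(c,alpha=1.2,beta=0))
```

```text
slot front row pred [[251.97628271 169.02992927]] nbr front top pred [[191.35875551619827, 179.0341948170806], [312.5636396198231, 179.05906263456916]]
29.9583 [0.4573665  0.33675043 0.09832257] [-0.64437401  0.07963648 -0.98114785]
0.006 carrier front bottom pred [[252.34177036 191.27354484]]
0.0075 carrier front bottom pred [[252.34062077 193.42930175]]
0.009 carrier front bottom pred [[252.33947584 195.57632737]]
slot front pred [[240.64091444204954, 188.1998553683019], [252.2228076577783, 188.20334015803874], [263.80431733749907, 188.20682483237633]]
```

View pics/w_r3c.png

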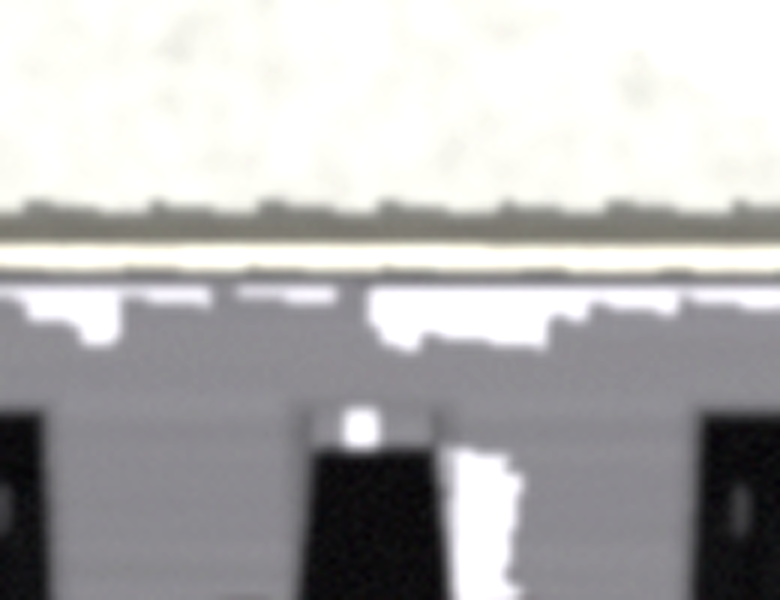

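Carrier edge at row 195 gives offset 8.6 mm, slot edge at 188 matches its prediction, and lateral agrees within 0.3 px. I'll correct by 1 mm and insert by feel.

Run:
```python
from h import *; from geo import *
rx=np.array([np.cos(RY),np.sin(RY),0]); up=lambda p,z:np.r_[p[:2],z]
T=RACK-.0086*rx
env.servo_line(up(T,.098),.03); env.sleep(.2); f0=env.current_ft_force()
hit=env.servo_line(up(T,.063),.012,threshold=4); env.sleep(.1)
print("hit",hit,env.current_position(),env.current_ft_force()-f0,env.current_time())
if not hit:
    hit=env.servo_line(up(T,.054),.004,threshold=4); env.sleep(.1)
    print("seat",hit,env.current_position(),env.current_ft_force()-f0,env.current_moment(),env.current_time(),env.current_grip_width())
```

```text
hit True [0.45616553 0.33654879 0.08951784] [-0.51415371  0.74721611  7.63559857] 31.6417
```

```bash
cat > tryins.py <<'E'
from h import *; from geo import *
rx=np.array([np.cos(RY),np.sin(RY),0]); ry=np.array([-rx[1],rx[0],0]); up=lambda p,z:np.r_[p[:2],z]
def trial(ox,oy,z1=.080):
    T=RACK+ox*rx+oy*ry
    env.servo_line(up(T,.0925),.02); env.sleep(.15); f0=env.current_ft_force(); m0=env.current_moment()
    hit=env.servo_line(up(T,z1),.012,threshold=4); env.sleep(.15)
    f=env.current_ft_force()-f0; m=env.current_moment()-m0; p=env.current_position()
    print(ox,oy,hit,"z",round(p[2],4),"f",f.round(2),"lever rx,ry mm",(np.array([-m[1],m[0],0])/f[2]@np.c_[rx,ry]*1e3).round(1) if f[2]>2 else 0,"t",round(env.current_time(),1))
    return hit
E
python3 - <<'E'
from tryins import *
for o in [(-.0086,0),(-.0072,0),(-.010,0)]:
    if not trial(*o): break
E
```

```text
-0.0086 0 True z 0.0895 f [ 0.39 -0.01  5.4 ] lever rx,ry mm [-19.2  13.9] t 32.7
-0.0072 0 False z 0.0801 f [1.56 0.9  0.29] lever rx,ry mm 0 t 34.6
```

Run:
```python
from tryins import *
T=RACK-.0069*rx; f0=env.current_ft_force()
env.servo_line(up(T,.080),.01)
hit=env.servo_line(up(T,.063),.015,threshold=5); env.sleep(.1); print(hit,env.current_position(),env.current_ft_force(),env.current_time())
if not hit:
    hit=env.servo_line(up(T,.054),.004,threshold=4); env.sleep(.1)
    print("seat",hit,env.current_position(),env.current_ft_force(),env.current_grip_width(),env.current_time())
```

```text
False [0.45778151 0.3367774  0.06307726] [ 0.25767602 -0.1839433  -0.74841746] 36.2167
seat True [0.4577515  0.33671617 0.05802409] [-0.92187219  0.14844998  5.73160597] 0.013894732033599559 37.6083
```

It seated at TCP z 0.0580 m, exactly the expected height. Release, retreat and check.

Run:
```python
from tryins import *
env.set_gripper(.032); T=env.current_position(); print(env.current_grip_width())
env.servo_line(up(T,.10),.05); env.servo_line(up(T,.28),.15); env.servo_line(up(RACK+.005*rx,.28),.1); env.sleep(.2)
i,m=snap("wrist","pics/w_end.png"); s,_=snap("scene","pics/s_end.png")
# seated carrier front-face/top edges predicted
P=[up(RACK+a*.024*rx+b*ry,.07) for b in(-.046,0,.046) for a in (-1,1)]
print(proj(P,m).round(1).tolist(),env.current_ft_force(),env.current_time())
a=cv2.resize(i[100:220,190:330],(400,343),interpolation=cv2.INTER_CUBIC); b=cv2.resize(s[130:290,120:400],(400,229),interpolation=cv2.INTER_CUBIC)
o=np.zeros((343,800,3),np.uint8); o[:,:400]=a; o[:229,400:]=b; cv2.imwrite("pics/end.png",o)
```

```text
0.03192266218281085
[[212.6, 143.0], [214.0, 183.3], [252.7, 143.0], [252.6, 183.4], [292.7, 143.1], [291.2, 183.4]] [ 0.01369243 -0.44029102 -0.11796752] 41.05
```

View pics/end.png

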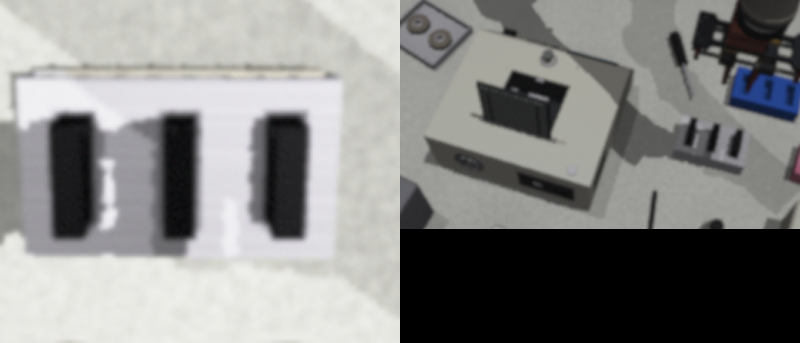

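All three carriers stand level in the rack, with ends aligned at crop rows 113 and 238. The hatch is open and the arm is clear.

```bash
python3 -c "
from bench import env
print(env.close_job(),env.current_time())"
```

```text
the job is handed in; nothing more can be done
the job is handed in; nothing more can be done
```

The carrier is in the rack's middle slot, released, and the hatch is open. I handed the job in at about 41 s of the allowed 69 s.

- **Hatch:** I pressed the key in 0.4 mm steps to 5.7 mm of travel, with a peak reading of about 10 N. The scene picture afterwards showed the hatch standing open, untouched.
- **Carrier:** I gripped it by its thickness, lifted it clear and lowered it into the slot by feel. It bottomed at exactly the expected height (tool z 0.0580 m) with about 6 N.
- **Failed first fit:** The first two lowerings caught the front edge of the slot mouth, with up to about 8 N of force. My image estimate of the carrier's position in the grip was about 1.5 mm off. Shifting 1.4 mm away from the robot let it slide in freely.
- **Last checks:** The final wrist and scene pictures show the carrier level and in line with the other two carriers, the hatch open, and the arm clear of everything with the wrist force near zero. In the parts I viewed (meter, rack, tray), nothing else had visibly moved. I did not measure the hatch angle or the carrier's tilt.

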